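Change over the vessels on the prep bench

ROBOT

A 7-joint arm with a two-finger parallel gripper is mounted at the origin on the work surface. World frame = base frame: x ahead of the robot, y to its left, z up, the work surface at z = 0. Lengths are in m, angles in rad, forces in N, time in s.
With the tool pointing down it reaches from about 0.35 to 0.775 m from the base axis. Payload 3.1 kg.
Tool frame: the origin (TCP) lies between the finger pads, 19 mm behind the fingertips; this is the grasp point; z points along the fingers, y is the line along which they close (so a half turn about z gives the same grasp; the last joint's range is limited). The gripper opens to 85 mm and grips with 20 to 120 N. Pads are 22 mm wide; open, the fingers measure 114 mm over their backs; the gripper's body (76 mm by 85 mm) begins 54 mm behind the grasp point. The pads swing forward as they close: fully open they stand 13 mm farther back than shut.
Start: joints at [1.257, 0.311, 0.014, 1.512, -0.004, 1.319, -0.027], TCP at [0.148, -0.53, 0.25] pointing down, gripper open.
Joint ranges: [-2.7, 2.7], [-0.3, 1.91], [-1.27, 1.3], [0.12, 2.57], [-1.44, 4.58], [0.2, 2.03], [-3.05, 3.05]. Speed limits (rad/s): [2.79, 2.79, 3.14, 3.14, 3.14, 3.14, 3.14].

INTERFACE

Orientations are given as a unit quaternion [w, x, y, z].
In Python, from cell import sense, camera, camera_info, sign_off gives the robot as it stands.
- The arm moves only by the tool jog_arm, never from a script. Its argument "rows" is a list of rows, each an object with "gripper": the closure, from 0 (fully open) to 1 (shut); "travel": the shift along the world's x, y, z in cm, a list of three; "spin": the turn about the world's z in degrees. A call has 1 to 10 rows; each row shifts and turns the commanded pose from where the row before left it; what a row does not reach is not made up. A row lasts 1/8 s, in which the tool goes at most 62.5 mm and 10.7 degrees, less where a joint would pass 70% of its speed; a pose out of reach is approached as far as the arm can. A call with a gripper value outside its range is refused whole. The fingers move at their own pace and stop on an object; the grip force is fixed at half the most. Time passes only in rows, so rows that do not move let the fingers close. It gives the time, the measured TCP pose, the force, the opening and the grip force at its end, in the units of the state.
- sense(): the state, without advancing time (a new reading comes with each control period).
- camera(name): name is "scene" or "top" or "wrist"; returns (picture, depth): 420x560x3 uint8, blue, green, red; 420x560 float32, m along the optical axis (not along the pixel's ray), 0 where there is no reading.
- camera_info(name): a dict with "vfov" (degrees; the focal length in pixels is half the picture's height over the tangent of half this angle, whatever the lens; pixels are square), "cx", "cy" (the principal point, pixels), "R" (3x3) and "t" (3): a world point X has camera coordinates R X + t. Camera axes: x right, y down, z forward; pixel columns grow to the right and rows downward; lengths in m; the calibration is good to about 2 mm. The wrist camera is an equidistant fisheye: a pixel r from the principal point sees the ray r / f radians off the axis. A picture is of the moment at which its call begins: read the wrist's pose just before it. camera_info takes no time and is no camera call; for the wrist camera it gives the pose at the moment of the call.
- sign_off(): hands the job in; it is judged then, once.
The state is a dict: "t": time; "q": joint angles; "joint_vel": joint speeds; "effort": joint torques, N m; "tool_pos": TCP position; "eef_rot": TCP orientation; "contact_force": force on the tool from outside, world axes, zero at the start; "torque": the same for the moment, N m; "width": finger opening in m; "finger_force": force on a finger pad.
Only numpy, scipy, OpenCV 4.12 (cv2) and the standard library are available. Lean on these libraries where they do the work, as an engineer would, in place of code of your own. Each camera call takes 0.05 s, during which the arm holds its last target. There are 200 camera calls.

TASK

Change over the preparation bench for the next batch: the beaker goes onto the stirrer plate, the crucible onto the balance pan, the conical flask onto the cork trivet and the bottle into the steel tray, each standing upright in the middle of its place. All four places are still taken by the wrong vessels, so use the empty white tile (or bare bench) to park one while you swap them. Keep the vessels upright, set them down rather than letting them drop, and leave the tip box where it stands.

Things in the scene. Friction and masses are not known exactly. Their poses are not given: they have to be found in the camera images.
- beaker: Stainless steel beaker, open at the top, empty but for a white stir bar fixed to its floor. 54 mm diameter with a 57 mm rim, 75 mm high, wall 2 mm, about 110 g. Round: grip across the outside at any yaw, best 45 to 65 mm above its base. Origin: centre of its underside, z up along its axis. Goes on the stirrer; starts on the trivet.
- crucible: White porcelain crucible, open at the top, empty. 48 mm diameter over its top 18 mm, tapering to a 32 mm foot, 42 mm high, wall 3 mm, about 70 g. Grip across the outside of its top 18 mm at any yaw. Origin: centre of its underside, z up along its axis. Goes on the balance; starts in the tray.
- flask: Conical flask of greenish glass, black stopper fixed in. Base 64 mm diameter, narrowing to a straight neck of 29 mm diameter from 66 to 100 mm height; rim 33 mm diameter; stopper top at 116 mm; 160 g. Grip the neck at any yaw, tool centre 85 to 92 mm above the base. Origin: centre of its underside, z up along its axis. Goes on the trivet; starts on the stirrer or the balance.
- bottle: Brown glass bottle, white ribbed cap fixed on. Body 56 mm diameter up to 58 mm height, then a shoulder and neck; cap 52 mm diameter from 76 to 102 mm height (its flat top); 240 g. Grip the cap at any yaw, or the body. Origin: centre of its underside, z up along its axis. Goes in the tray; starts on the balance or the stirrer, where the flask is not.
- stirrer: Magnetic stirrer, fixed: white housing 150 x 124 mm (x from -89 to +61 mm), 40 mm high, with a flat round aluminium plate of 112 mm diameter whose top is 48 mm above the bench; black knob on its front (-x) face. Origin: at bench level right below the plate's centre, z up, -x to the front.
- balance: Compact balance, fixed: grey housing 170 x 136 mm (x from -105 to +65 mm), 38 mm high, display strip at the front (-x), and a flat round steel pan of 110 mm diameter whose top is 48 mm above the bench; the pan does not move. Origin: at bench level right below the pan's centre, z up, -x to the front.
- trivet: Round cork trivet, fixed, 124 mm diameter, 12 mm thick, flat top. Origin: centre of its underside at bench level, z up.
- tray: Shallow square steel tray, fixed, 156 x 156 mm outside, rim 14 mm above the bench, walls 4 mm, flat floor 4 mm above the bench. Origin: centre of its underside at bench level, z up, x and y along its sides.
- tile: Square white glazed tile, fixed, 120 x 120 mm and 7 mm thick, empty at the start: free to park a vessel on. Origin: centre of its underside at bench level, z up.
- tip_box: Bystander: red pipette-tip box with a frosted lid, loose, 126 x 84 mm and 66 mm high, long side along its x. Origin: centre of its underside.
There are look-alikes about, which are no part of the job. What is meant by the crucible is not red, and is the larger of those in its own colour.

How it is judged:
By the outcome, as a careful person would: the job done as asked, in the order asked, and still so for the second after the job is handed in, with the robot touching nothing.
It also fails if it takes over 134 s, if anything falls off the work surface, if the arm or the gripper's body presses on something with over 40 N, if the wrist force passes 120 N, or if a joint passes its speed limit or range.

## Working session

There is one attempt and no reset: what is moved stays moved. The work goes in short steps, Python scripts to look and compute and a tool call to move; the robot and the scene stay as the last step left them, time stands still between calls to the robot, and variables do not carry over. Pictures are saved under pics/ and viewed, at most 14 in all, crops included, and the job is handed in when it is done.

Besides the shell and the picture viewer there is one more tool, called after ">>>" as name([rows], argument=value, ...), one row to a line, values as JSON. jog_arm: Moves the arm, as the interface text tells. Its arguments: {"type":"object","properties":{"rows":{"type":"array","items":{"type":"object","properties":{"gripper":{"type":"number"},"travel":{"type":"array","items":{"type":"number"}},"spin":{"type":"number"}}}}},"required":["rows"]}

```bash
mkdir -p pics; ls; cat > h.py <<'E'
import numpy as np, cv2
from cell import sense, camera, camera_info, sign_off
def cloud(name,pic=None):
    i=camera_info(name); p,d=camera(name)
    f=210/np.tan(np.radians(i['vfov']/2)); v,u=np.mgrid[:420,:560]
    R=np.array(i['R']);t=np.array(i['t'])
    c=np.stack([(u-i['cx'])/f*d,(v-i['cy'])/f*d,d],-1)
    w=(c-t)@R; w[d==0]=np.nan
    if pic: cv2.imwrite(f'pics/{pic}.png',p)
    return p,d,w
E
python3 - <<'E'
from h import *
print({k:sense()[k] for k in('t','tool_pos','eef_rot','width','contact_force')})
for n in('top','scene'):
    p,d,w=cloud(n,n+'0'); i=camera_info(n); print(n,i)
    np.savez(n+'0.npz',p=p,d=d,w=w)
E
```

```text
pics
{'t': 0.0, 'tool_pos': array([ 0.14746999, -0.52915871,  0.24893924]), 'eef_rot': array([-1.12476163e-03,  9.90774315e-01,  1.35517329e-01, -2.12304077e-04]), 'width': 0.08523839320396134, 'contact_force': array([0.4852705 , 0.53031075, 0.47826632])}
top {'vfov': 51.61097938755459, 'cx': 282.75852185815825, 'cy': 208.57675033152012, 'R': array([[ 0.00376606, -0.99983431,  0.01780908],
       [-0.99098298, -0.00611682, -0.13384812],
       [ 0.13393488, -0.01714441, -0.99084182]]), 't': array([0.06700574, 0.60401709, 1.17905002])}
scene {'vfov': 49.56282415403423, 'cx': 279.3166851229855, 'cy': 207.40212109626805, 'R': array([[ 0.80273091,  0.59633703,  0.00228739],
       [ 0.3101531 , -0.41421568, -0.85570464],
       [-0.50934089,  0.68761   , -0.5174595 ]]), 't': array([-0.55660688, -0.09241451,  1.3124893 ])}
```

View pics/top0.png

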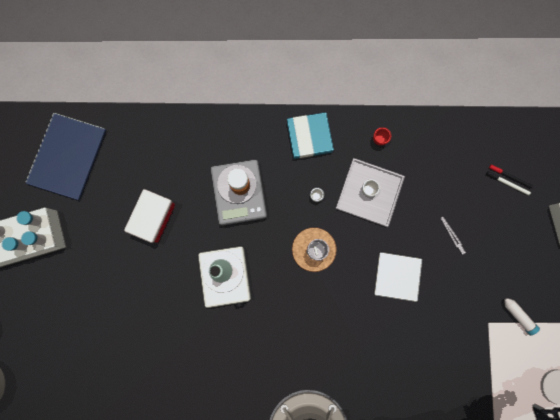

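View pics/scene0.png

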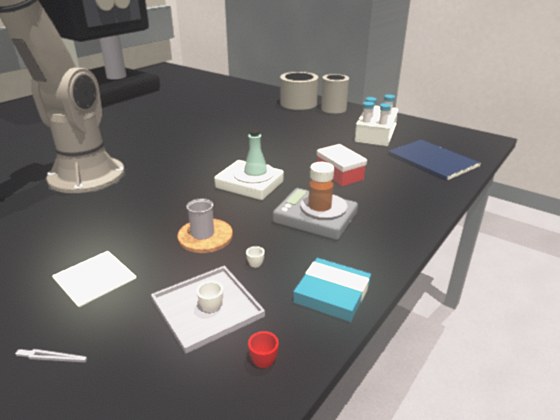

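Top view: flask on stirrer (222,272), bottle on balance (238,180), beaker on trivet (317,249), crucible in tray (370,188), decoys at (317,195) and (382,136, red), tile (398,277), tip box (149,216). The scene view agrees.

```bash
cat >> h.py <<'E'
def fit(w,c,r,z0,z1):
    """points near c with z in range: count, z median, minEnclosingCircle, minAreaRect"""
    m=(np.hypot(w[...,0]-c[0],w[...,1]-c[1])<r)&(w[...,2]>z0)&(w[...,2]<z1)
    P=(w[m][:,:2]*1000).astype(np.float32)
    if len(P)<5: return len(P)
    (a,rad)=cv2.minEnclosingCircle(P); q=cv2.minAreaRect(P)
    return len(P),np.round(np.median(w[m][:,2])*1000,1),'circ',np.round(a,1),round(rad*2,1),'rect',np.round(q[0],1),np.round(q[1],1),round(q[2],1),'lo/hi',np.round(np.percentile(P,2,axis=0)),np.round(np.percentile(P,98,axis=0))
E
python3 - <<'E'
from h import *
W={n:np.load(n+'0.npz')['w'] for n in('top','scene')}
T=W['top']
px=dict(balance=(238,195),stirrer=(223,280),trivet=(314,249),tray=(370,192),tile=(398,277),tip=(149,216),dec=(317,195),red=(382,136),bottle=(237,175),flask=(215,271),beaker=(318,245),cruc=(370,186))
c={}
for k,(u,v) in px.items():
    c[k]=np.nanmedian(T[v-3:v+4,u-3:u+4].reshape(-1,3),axis=0); print(k,np.round(c[k]*1000))
for n in W:
  print(n)
  for k,cc,r,a,b in [('tile','tile',.1,.004,.02),('tray','tray',.12,.010,.02),('trivet','trivet',.085,.008,.018),('stirrerhouse','stirrer',.13,.034,.044),('plate','stirrer',.1,.0455,.053),('balhouse','balance',.13,.033,.043),('pan','balance',.1,.0455,.053),('tip','tip',.1,.06,.075),('bottle','balance',.08,.140,.160),('flask','stirrer',.08,.157,.175),('flaskneck','stirrer',.08,.12,.148),('beaker','trivet',.05,.08,.095),('beakall','trivet',.05,.03,.095),('cruc','tray',.05,.040,.055),('dec','dec',.03,.02,.06),('red','red',.04,.02,.06)]:
    print(k,fit(W[n],c[cc],r,a,b))
E
```

```text
balance [640. 195.  49.]
stirrer [406. 229.  70.]
trivet [492. -19.  17.]
tray [ 658. -183.    9.]
tile [ 414. -258.    7.]
tip [578. 435.  66.]
dec [649. -30.   4.]
red [ 828. -224.    6.]
bottle [675. 190. 150.]
flask [431. 238. 164.]
beaker [503. -31.  16.]
cruc [ 675. -184.   10.]
top
tile (1807, np.float64(7.4), 'circ', array([ 415.1, -257.8]), 199.0, 'rect', array([ 412.6, -261.5]), array([188.1, 195.3]), 55.1, 'lo/hi', array([ 347., -323.], dtype=float32), array([ 479., -192.], dtype=float32))
tray (406, np.float64(14.1), 'circ', array([ 659.4, -181.5]), 217.9, 'rect', array([ 658.3, -182. ]), array([156.4, 157.4]), 70.4, 'lo/hi', array([ 564., -274.], dtype=float32), array([752., -89.], dtype=float32))
trivet (1219, np.float64(12.7), 'circ', array([499.2, -22. ]), 138.8, 'rect', array([492.6, -17.1]), array([119.2, 125.4]), 0.4, 'lo/hi', array([436., -74.], dtype=float32), array([549.,  37.], dtype=float32))
stirrerhouse (1111, np.float64(39.8), 'circ', array([415.4, 233.1]), 186.7, 'rect', array([410.3, 231.9]), array([160.1, 123.9]), 8.9, 'lo/hi', array([338., 167.], dtype=
[... 5211 characters left out ...]
array([466., -50.], dtype=float32), array([519.,   3.], dtype=float32))
cruc (203, np.float64(45.1), 'circ', array([ 668.5, -178.3]), 49.3, 'rect', array([ 668.2, -178.7]), array([45.1, 48.3]), 43.4, 'lo/hi', array([ 645., -202.], dtype=float32), array([ 692., -156.], dtype=float32))
dec (178, np.float64(27.6), 'circ', array([649.6, -26.6]), 38.3, 'rect', array([649.8, -26.4]), array([33.5, 37.9]), 38.5, 'lo/hi', array([633., -44.], dtype=float32), array([667.,  -9.], dtype=float32))
red (614, np.float64(34.1), 'circ', array([ 820.5, -216.1]), 49.7, 'rect', array([ 821.9, -215.9]), array([46.8, 48.5]), 33.9, 'lo/hi', array([ 799., -239.], dtype=float32), array([ 844., -193.], dtype=float32))
```

>>> jog_arm([
  {"gripper": 0,"travel": [3.2,4.8,0]},
  {"gripper": 0,"travel": [3.2,4.8,0]},
  {"gripper": 0,"travel": [3.2,4.8,0]},
  {"gripper": 0,"travel": [3.2,4.8,0]},
  {"gripper": 0,"travel": [3.2,4.8,0]},
  {"gripper": 0,"travel": [3.2,4.8,0]},
  {"gripper": 0,"travel": [3.2,4.8,0]},
  {"gripper": 0,"travel": [3.2,4.8,0]},
  {"gripper": 0,"travel": [3.2,4.8,0]},
  {"gripper": 0,"travel": [3.2,4.8,0]},
])

```text
invalid input
```

>>> jog_arm([
  {"gripper": 0,"travel": [2.3,2.6,-3]},
  {"gripper": 0,"travel": [0,0,-5]},
  {"gripper": 0,"travel": [0,0,0]},
  {"gripper": 0,"travel": [0,0,0]},
  {"gripper": 0,"travel": [0,0,0]},
])

```text
invalid input
```

>>> jog_arm([
  {"gripper": 0,"travel": [3.2,4.8,0],"spin": 0},
  {"gripper": 0,"travel": [3.2,4.8,0],"spin": 0},
  {"gripper": 0,"travel": [3.2,4.8,0],"spin": 0},
  {"gripper": 0,"travel": [3.2,4.8,0],"spin": 0},
  {"gripper": 0,"travel": [3.2,4.8,0],"spin": 0},
  {"gripper": 0,"travel": [3.2,4.8,0],"spin": 0},
  {"gripper": 0,"travel": [3.2,4.8,0],"spin": 0},
  {"gripper": 0,"travel": [3.2,4.8,0],"spin": 0},
  {"gripper": 0,"travel": [3.2,4.8,0],"spin": 0},
  {"gripper": 0,"travel": [3.2,4.8,0],"spin": 0},
])

```text
t: 1.35
tool_pos: [0.4682, -0.0485, 0.2498]
eef_rot: [0.0, 0.991, 0.135, -0.0]
contact_force: [0.1, -1.3, -0.4]
width: 0.0857
finger_force: 0.0
```

>>> jog_arm([
  {"gripper": 0,"travel": [2.2,2.6,-3],"spin": 0},
  {"gripper": 0,"travel": [0,0,-5],"spin": 0},
  {"gripper": 0,"travel": [0,0,-3],"spin": 0},
  {"gripper": 0,"travel": [0,0,0],"spin": 0},
  {"gripper": 0,"travel": [0,0,0],"spin": 0},
])

```text
t: 1.98
tool_pos: [0.4906, -0.0238, 0.1411]
eef_rot: [0.0, 0.991, 0.135, 0.001]
contact_force: [-0.1, 1.3, -0.1]
width: 0.0859
finger_force: 0.0
```

```bash
python3 - <<'E'
from h import *
s=sense();print(s['tool_pos'],camera_info('wrist'))
p,d=camera('wrist');cv2.imwrite('pics/w1.png',p)
E
```

```text
[ 0.49056666 -0.02383854  0.14111207] {'vfov': 65.70646984690485, 'cx': 279.19402813747274, 'cy': 209.78313449142414, 'R': array([[ 2.68283684e-01, -9.63339883e-01,  3.65853762e-04],
       [-9.23155295e-01, -2.56983965e-01,  2.85908276e-01],
       [-2.75332827e-01, -7.70422655e-02, -9.58256920e-01]]), 't': array([-0.15600664,  0.44129412,  0.4069589 ])}
```

View pics/w1.png

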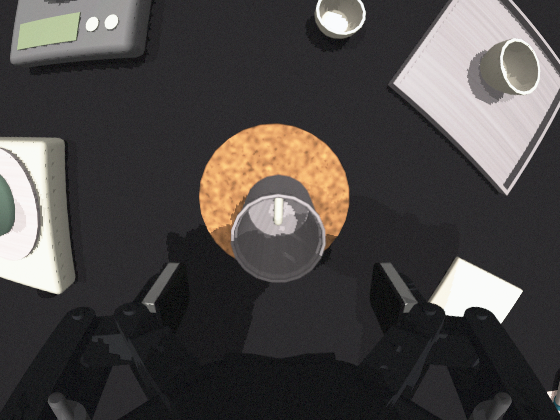

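The wrist view shows the beaker (278,238) midway between the fingers (centre about 279), with the trivet behind it at (274,195). Descend and grip.

>>> jog_arm([
  {"gripper": 0,"travel": [0,0,-3],"spin": 0},
  {"gripper": 0,"travel": [0,0,-3],"spin": 0},
  {"gripper": 0,"travel": [0,0,-1.4],"spin": 0},
  {"gripper": 0,"travel": [0,0,0],"spin": 0},
  {"gripper": 1,"travel": [0,0,0],"spin": 0},
  {"gripper": 1,"travel": [0,0,0],"spin": 0},
  {"gripper": 1,"travel": [0,0,0],"spin": 0},
  {"gripper": 1,"travel": [0,0,0],"spin": 0},
  {"gripper": 1,"travel": [0,0,0],"spin": 0},
  {"gripper": 1,"travel": [0,0,0],"spin": 0},
])

```text
t: 3.28
tool_pos: [0.4909, -0.0235, 0.0678]
eef_rot: [0.0, 0.991, 0.136, 0.001]
contact_force: [-1.0, 0.5, 5.0]
width: 0.0534
finger_force: 61.9
```

>>> jog_arm([
  {"gripper": 1,"travel": [0,0,1],"spin": 0},
  {"gripper": 1,"travel": [0,0,2.5],"spin": 0},
  {"gripper": 1,"travel": [-0.5,-1.6,2.5],"spin": 0},
  {"gripper": 1,"travel": [-1.2,-4,0],"spin": 0},
  {"gripper": 1,"travel": [-1.5,-4.5,0],"spin": 0},
  {"gripper": 1,"travel": [-1.5,-4.5,0],"spin": 0},
  {"gripper": 1,"travel": [-1.5,-4.5,0],"spin": 0},
  {"gripper": 1,"travel": [-1,-3,0],"spin": 0},
  {"gripper": 1,"travel": [-0.5,-1.5,0],"spin": 0},
  {"gripper": 1,"travel": [0,0,-1],"spin": 0},
])

```text
t: 4.53
tool_pos: [0.4133, -0.2607, 0.1166]
eef_rot: [0.001, 0.991, 0.135, 0.001]
contact_force: [-0.1, 0.0, -2.0]
width: 0.0534
finger_force: 63.2
```

>>> jog_arm([
  {"gripper": 1,"travel": [0,0,-2],"spin": 0},
  {"gripper": 1,"travel": [0,0,-2],"spin": 0},
  {"gripper": 1,"travel": [0,0,-0.6],"spin": 0},
  {"gripper": 1,"travel": [0,0,-0.5],"spin": 0},
  {"gripper": 1,"travel": [0,0,0],"spin": 0},
])

```text
t: 5.15
tool_pos: [0.4131, -0.2593, 0.0651]
eef_rot: [-0.0, 0.991, 0.136, 0.0]
contact_force: [-0.1, 0.1, -1.2]
width: 0.0535
finger_force: 63.2
```

>>> jog_arm([
  {"gripper": 1,"travel": [0,0,-0.15],"spin": 0},
  {"gripper": 1,"travel": [0,0,-0.1],"spin": 0},
  {"gripper": 1,"travel": [0,0,0],"spin": 0},
])

```text
t: 5.52
tool_pos: [0.413, -0.26, 0.0629]
eef_rot: [0.0, 0.991, 0.135, 0.0]
contact_force: [-1.1, -0.1, 0.3]
width: 0.0537
finger_force: 63.3
```

>>> jog_arm([
  {"gripper": 1,"travel": [0,0,-0.05],"spin": 0},
  {"gripper": 0,"travel": [0,0,0],"spin": 0},
  {"gripper": 0,"travel": [0,0,0],"spin": 0},
  {"gripper": 0,"travel": [0,0,0],"spin": 0},
  {"gripper": 0,"travel": [0,0,0],"spin": 0},
  {"gripper": 0,"travel": [0,0,2],"spin": 0},
  {"gripper": 0,"travel": [0,0,5],"spin": 0},
  {"gripper": 0,"travel": [0,2,5],"spin": 0},
  {"gripper": 0,"travel": [0,4,4],"spin": 0},
  {"gripper": 0,"travel": [0,5,2],"spin": 0},
])

```text
t: 6.78
tool_pos: [0.4139, -0.1498, 0.2446]
eef_rot: [0.001, 0.991, 0.134, 0.002]
contact_force: [1.5, 0.5, 0.3]
width: 0.0857
finger_force: 0.0
```

>>> jog_arm([
  {"gripper": 0,"travel": [0.2,5,0.6],"spin": 0},
  {"gripper": 0,"travel": [0.2,5,0],"spin": 0},
  {"gripper": 0,"travel": [0.2,5,0],"spin": 0},
  {"gripper": 0,"travel": [0.2,5,0],"spin": 0},
  {"gripper": 0,"travel": [0.2,5,0],"spin": 0},
  {"gripper": 0,"travel": [0.2,5,0],"spin": 0},
  {"gripper": 0,"travel": [0.3,4,0],"spin": 0},
  {"gripper": 0,"travel": [0.3,3,0],"spin": 0},
  {"gripper": 0,"travel": [0.3,1.9,0],"spin": 0},
  {"gripper": 0,"travel": [0,0,0],"spin": 0},
])

```text
t: 8.02
tool_pos: [0.4331, 0.2408, 0.2479]
eef_rot: [-0.001, 0.991, 0.137, -0.0]
contact_force: [0.3, -0.1, -0.5]
width: 0.0857
finger_force: 0.0
```

```bash
python3 - <<'E'
from h import *
s=sense();print(s['tool_pos'])
p,d=camera('wrist');cv2.imwrite('pics/w2.png',p)
p,d,T=cloud('top')
print('beaker',fit(T,(.414,-.259),.05,.075,.095))
E
```

```text
[0.43305016 0.24075719 0.24786402]
beaker (89, np.float64(81.2), 'circ', array([ 410.2, -259.4]), 57.5, 'rect', array([ 410.7, -259. ]), array([52.8, 54.8]), 0.3, 'lo/hi', array([ 384., -286.], dtype=float32), array([ 437., -232.], dtype=float32))
```

View pics/w2.png

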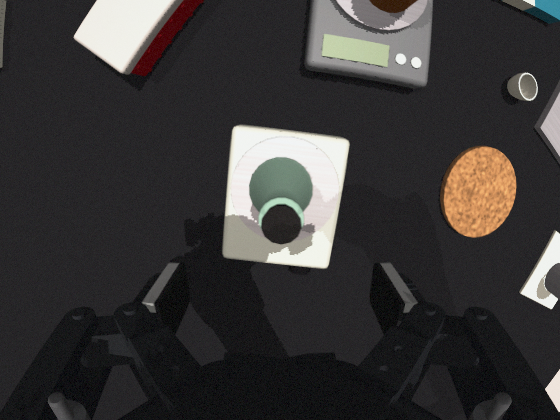

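The flask stopper is at (281,224), centred between the fingers; the beaker stands on the tile. The trivet is clear at (480,192). Descend.

>>> jog_arm([
  {"gripper": 0,"travel": [0,-0.1,-3],"spin": 0},
  {"gripper": 0,"travel": [0,0,-4],"spin": 0},
  {"gripper": 0,"travel": [0,0,-3],"spin": 0},
  {"gripper": 0,"travel": [0,0,-1.1],"spin": 0},
  {"gripper": 0,"travel": [0,0,0],"spin": 0},
  {"gripper": 1,"travel": [0,0,0],"spin": 0},
  {"gripper": 1,"travel": [0,0,0],"spin": 0},
  {"gripper": 1,"travel": [0,0,0],"spin": 0},
  {"gripper": 1,"travel": [0,0,0],"spin": 0},
  {"gripper": 1,"travel": [0,0,0],"spin": 0},
])

```text
t: 9.38
tool_pos: [0.4342, 0.239, 0.1379]
eef_rot: [-0.0, 0.991, 0.136, 0.001]
contact_force: [0.0, 0.6, 5.9]
width: 0.0293
finger_force: 58.7
```

>>> jog_arm([
  {"gripper": 1,"travel": [0,0,0],"spin": 0},
  {"gripper": 1,"travel": [0,0,0],"spin": 0},
])

```text
t: 9.62
tool_pos: [0.4342, 0.239, 0.1379]
eef_rot: [-0.0, 0.991, 0.136, 0.001]
contact_force: [-0.4, 1.4, 6.0]
width: 0.0291
finger_force: 58.7
```

>>> jog_arm([
  {"gripper": 1,"travel": [0,0,1],"spin": 0},
  {"gripper": 1,"travel": [0,0,2.5],"spin": 0},
  {"gripper": 1,"travel": [0.4,-1.8,1.5],"spin": 0},
  {"gripper": 1,"travel": [0.9,-4,0],"spin": 0},
  {"gripper": 1,"travel": [1.1,-4.5,0],"spin": 0},
  {"gripper": 1,"travel": [1.1,-4.5,0],"spin": 0},
  {"gripper": 1,"travel": [1.1,-4.5,0],"spin": 0},
  {"gripper": 1,"travel": [1,-4,0],"spin": 0},
  {"gripper": 1,"travel": [0.5,-2.5,0],"spin": 0},
  {"gripper": 1,"travel": [0,0,-1],"spin": 0},
])

```text
t: 10.88
tool_pos: [0.4951, -0.023, 0.1768]
eef_rot: [0.001, 0.991, 0.133, 0.0]
contact_force: [-0.5, 0.3, -1.2]
width: 0.0297
finger_force: 59.4
```

>>> jog_arm([
  {"gripper": 1,"travel": [0,0,-2],"spin": 0},
  {"gripper": 1,"travel": [0,0,-2.5],"spin": 0},
  {"gripper": 1,"travel": [0,0,-1.5],"spin": 0},
  {"gripper": 1,"travel": [0,0,0],"spin": 0},
  {"gripper": 1,"travel": [0,0,0],"spin": 0},
])

```text
t: 11.5
tool_pos: [0.4953, -0.0193, 0.1177]
eef_rot: [-0.0, 0.991, 0.136, 0.001]
contact_force: [0.0, -0.3, -1.1]
width: 0.0294
finger_force: 59.5
```

>>> jog_arm([
  {"gripper": 1,"travel": [0,0,-0.9],"spin": 0},
  {"gripper": 1,"travel": [0,0,-0.4],"spin": 0},
  {"gripper": 1,"travel": [0,0,-0.2],"spin": 0},
  {"gripper": 1,"travel": [0,0,0],"spin": 0},
  {"gripper": 1,"travel": [0,0,0],"spin": 0},
])

```text
t: 12.12
tool_pos: [0.4949, -0.0198, 0.1021]
eef_rot: [-0.0, 0.991, 0.135, 0.0]
contact_force: [-0.1, 0.6, -0.1]
width: 0.0292
finger_force: 59.5
```

>>> jog_arm([
  {"gripper": 1,"travel": [0,0,-0.1],"spin": 0},
  {"gripper": 1,"travel": [0,0,0],"spin": 0},
])

```text
t: 12.38
tool_pos: [0.4954, -0.0194, 0.102]
eef_rot: [0.0, 0.991, 0.136, 0.001]
contact_force: [-1.6, 0.7, 4.4]
width: 0.0289
finger_force: 59.6
```

>>> jog_arm([
  {"gripper": 0,"travel": [0,0,0],"spin": 0},
  {"gripper": 0,"travel": [0,0,0],"spin": 0},
  {"gripper": 0,"travel": [0,0,0],"spin": 0},
  {"gripper": 0,"travel": [0,0,0],"spin": 0},
  {"gripper": 0,"travel": [0,0,0],"spin": 0},
  {"gripper": 0,"travel": [0,0,2],"spin": 0},
  {"gripper": 0,"travel": [0,0,5],"spin": 0},
  {"gripper": 0,"travel": [-0.5,-1.5,4],"spin": 0},
  {"gripper": 0,"travel": [-1.5,-4.5,0],"spin": 0},
  {"gripper": 0,"travel": [-1.5,-4.5,0],"spin": 0},
])

```text
t: 13.62
tool_pos: [0.4598, -0.1257, 0.2119]
eef_rot: [0.001, 0.991, 0.136, 0.001]
contact_force: [0.6, -0.6, -0.4]
width: 0.0855
finger_force: 0.0
```

>>> jog_arm([
  {"gripper": 0,"travel": [-1.5,-4.5,0],"spin": 0},
  {"gripper": 0,"travel": [-1.5,-4.5,0],"spin": 0},
  {"gripper": 0,"travel": [-1.2,-3,-2],"spin": 0},
  {"gripper": 0,"travel": [-0.5,-1.5,-3],"spin": 0},
  {"gripper": 0,"travel": [0,0,-3],"spin": 0},
  {"gripper": 0,"travel": [0,0,-4],"spin": 0},
  {"gripper": 0,"travel": [0,0,-2],"spin": 0},
  {"gripper": 0,"travel": [0,0,-0.8],"spin": 0},
  {"gripper": 0,"travel": [0,0,0],"spin": 0},
  {"gripper": 0,"travel": [0,0,0],"spin": 0},
])

```text
t: 14.88
tool_pos: [0.4136, -0.2603, 0.064]
eef_rot: [0.001, 0.991, 0.136, 0.001]
contact_force: [-0.9, 0.8, -0.9]
width: 0.0852
finger_force: 0.0
```

>>> jog_arm([
  {"gripper": 1,"travel": [0,0,0],"spin": 0},
  {"gripper": 1,"travel": [0,0,0],"spin": 0},
  {"gripper": 1,"travel": [0,0,0],"spin": 0},
  {"gripper": 1,"travel": [0,0,0],"spin": 0},
  {"gripper": 1,"travel": [0,0,0],"spin": 0},
  {"gripper": 1,"travel": [0,0,0],"spin": 0},
])

```text
t: 15.62
tool_pos: [0.4131, -0.2599, 0.0642]
eef_rot: [0.0, 0.991, 0.135, 0.0]
contact_force: [-2.0, 2.1, 5.6]
width: 0.0533
finger_force: 61.9
```

```bash
python3 - <<'E'
from h import *
p,d,T=cloud('top')
print('flask',fit(T,(.495,-.019),.05,.12,.14))
print('trivet',fit(T,(.495,-.019),.085,.008,.018))
p,d,S=cloud('scene','s1')
print('flask',fit(S,(.495,-.019),.05,.12,.14)); print('trivet',fit(S,(.495,-.019),.085,.008,.018))
print('plate',fit(S,(.431,.2335),.07,.0455,.053),fit(T,(.431,.2335),.07,.0455,.053))
E
```

```text
flask (88, np.float64(128.5), 'circ', array([491.9, -19.5]), 28.1, 'rect', array([491.4, -18.4]), array([25.6, 25.7]), 48.0, 'lo/hi', array([480., -30.], dtype=float32), array([503.,  -7.], dtype=float32))
trivet (1014, np.float64(12.3), 'circ', array([492.5, -18.2]), 123.4, 'rect', array([492.6, -18.4]), array([122.7, 119.2]), 90.0, 'lo/hi', array([436., -74.], dtype=float32), array([549.,  37.], dtype=float32))
flask (98, np.float64(128.1), 'circ', array([495.1, -20.2]), 28.9, 'rect', array([495.1, -19.3]), array([25.6, 27.1]), 57.7, 'lo/hi', array([483., -32.], dtype=float32), array([508.,  -8.], dtype=float32))
trivet (881, np.float64(12.5), 'circ', array([496.7, -19.6]), 127.0, 'rect', array([498.7, -21.6]), array([122.6, 117.5]), 51.2, 'lo/hi', array([440., -77.], dtype=float32), array([554.,  38.], dtype=float32))
plate (631, np.float64(48.2), 'circ', array([432.4, 233.3]), 115.5, 'rect', array([432.5, 233.9]), array([111.8, 110.3]), 88.0, 'lo/hi', array([382., 182.], dtype=float32), array([484., 284.], dtype=float32)) (1116, np.float64(48.3), 'circ', array([433.5, 235.4]), 119.5, 'rect', array([430. , 235.4]), array([108.3, 109.5]), 0.6, 'lo/hi', array([379., 186.], dtype=float32), array([479., 284.], dtype=float32))
```

>>> jog_arm([
  {"gripper": 1,"travel": [0,0,1],"spin": 0},
  {"gripper": 1,"travel": [0,0,3],"spin": 0},
  {"gripper": 1,"travel": [0,0,4],"spin": 0},
  {"gripper": 1,"travel": [0,1.5,4],"spin": 0},
  {"gripper": 1,"travel": [0,3,2.5],"spin": 0},
  {"gripper": 1,"travel": [0,4.5,0],"spin": 0},
  {"gripper": 1,"travel": [0,5,0],"spin": 0},
  {"gripper": 1,"travel": [0.2,5,0],"spin": 0},
  {"gripper": 1,"travel": [0.2,5,0],"spin": 0},
  {"gripper": 1,"travel": [0.2,5,0],"spin": 0},
])

```text
t: 16.98
tool_pos: [0.4184, 0.0316, 0.2085]
eef_rot: [0.001, 0.991, 0.135, 0.0]
contact_force: [0.9, 1.1, -1.9]
width: 0.053
finger_force: 63.3
```

>>> jog_arm([
  {"gripper": 1,"travel": [0.2,5,0],"spin": 0},
  {"gripper": 1,"travel": [0.3,5,0],"spin": 0},
  {"gripper": 1,"travel": [0.3,4.5,0],"spin": 0},
  {"gripper": 1,"travel": [0.3,3.5,0],"spin": 0},
  {"gripper": 1,"travel": [0.2,2.5,-1],"spin": 0},
  {"gripper": 1,"travel": [0,0,-3],"spin": 0},
  {"gripper": 1,"travel": [0,0,-3],"spin": 0},
  {"gripper": 1,"travel": [0,0,-2],"spin": 0},
  {"gripper": 1,"travel": [0,0,0],"spin": 0},
  {"gripper": 1,"travel": [0,0,0],"spin": 0},
])

```text
t: 18.23
tool_pos: [0.4323, 0.2356, 0.119]
eef_rot: [-0.0, 0.991, 0.135, 0.001]
contact_force: [0.5, 0.4, -0.7]
width: 0.0534
finger_force: 63.4
```

Target z is about 105.2.

>>> jog_arm([
  {"gripper": 1,"travel": [0,0,-0.8],"spin": 0},
  {"gripper": 1,"travel": [0,0,-0.4],"spin": 0},
  {"gripper": 1,"travel": [0,0,-0.15],"spin": 0},
  {"gripper": 1,"travel": [0,0,-0.1],"spin": 0},
  {"gripper": 1,"travel": [0,0,0],"spin": 0},
])

```text
t: 18.85
tool_pos: [0.4319, 0.2353, 0.1051]
eef_rot: [0.001, 0.991, 0.136, 0.0]
contact_force: [-3.2, -3.0, 10.0]
width: 0.0534
finger_force: 64.0
```

>>> jog_arm([
  {"gripper": 1,"travel": [0,0,0.1],"spin": 0},
  {"gripper": 0,"travel": [0,0,0],"spin": 0},
  {"gripper": 0,"travel": [0,0,0],"spin": 0},
  {"gripper": 0,"travel": [0,0,0],"spin": 0},
  {"gripper": 0,"travel": [0,0,0],"spin": 0},
  {"gripper": 0,"travel": [0,0,2],"spin": 0},
  {"gripper": 0,"travel": [0,0,5],"spin": 0},
  {"gripper": 0,"travel": [0,0,5],"spin": 0},
  {"gripper": 0,"travel": [1.5,-3,2],"spin": 0},
  {"gripper": 0,"travel": [2.5,-4.3,0],"spin": 0},
])

```text
t: 20.1
tool_pos: [0.4725, 0.1641, 0.2472]
eef_rot: [-0.001, 0.99, 0.138, 0.003]
contact_force: [1.3, 0.1, -1.1]
width: 0.0853
finger_force: 0.0
```

>>> jog_arm([
  {"gripper": 0,"travel": [2.5,-4.3,0],"spin": 0},
  {"gripper": 0,"travel": [2.5,-4.3,0],"spin": 0},
  {"gripper": 0,"travel": [2.5,-4.3,0],"spin": 0},
  {"gripper": 0,"travel": [2.5,-4.3,0],"spin": 0},
  {"gripper": 0,"travel": [2.5,-4.3,0],"spin": 0},
  {"gripper": 0,"travel": [2.5,-4.3,0],"spin": 0},
  {"gripper": 0,"travel": [2.5,-4.3,-2],"spin": 0},
  {"gripper": 0,"travel": [2,-3.5,-3],"spin": 0},
  {"gripper": 0,"travel": [0,0,-5],"spin": 0},
  {"gripper": 0,"travel": [0,0,0],"spin": 0},
])

```text
t: 21.35
tool_pos: [0.6631, -0.1741, 0.1388]
eef_rot: [-0.002, 0.991, 0.135, -0.005]
contact_force: [-0.0, 0.2, -0.1]
width: 0.0855
finger_force: 0.0
```

```bash
python3 - <<'E'
from h import *
s=sense();print(s['tool_pos'])
p,d=camera('wrist');cv2.imwrite('pics/w3.png',p)
for n in('top','scene'):
    p,d,T=cloud(n)
    print('beaker',fit(T,(.432,.235),.05,.11,.14))
E
```

```text
[ 0.66308275 -0.17408768  0.13881556]
beaker (101, np.float64(121.4), 'circ', array([430. , 235.4]), 56.3, 'rect', array([429.2, 235.2]), array([53.2, 54.1]), 0.4, 'lo/hi', array([403., 208.], dtype=float32), array([456., 262.], dtype=float32))
beaker (199, np.float64(117.3), 'circ', array([435.5, 237.1]), 64.8, 'rect', array([433. , 235.1]), array([56.5, 58.7]), 8.1, 'lo/hi', array([406., 208.], dtype=float32), array([460., 263.], dtype=float32))
```

View pics/w3.png

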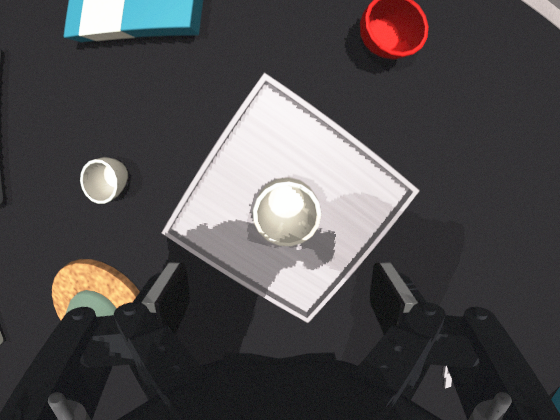

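The crucible is at (286,213), about 4 mm off the fingers' midline, which matches the remaining error. The beaker is centred on the plate.

>>> jog_arm([
  {"gripper": 0,"travel": [0.4,-0.4,-2],"spin": 0},
  {"gripper": 0,"travel": [0,0,-3],"spin": 0},
  {"gripper": 0,"travel": [0,0,-3],"spin": 0},
  {"gripper": 0,"travel": [0,0,-1.5],"spin": 0},
  {"gripper": 0,"travel": [0,0,0],"spin": 0},
  {"gripper": 0,"travel": [0,0,0],"spin": 0},
])

```text
t: 22.25
tool_pos: [0.6719, -0.1778, 0.0511]
eef_rot: [0.0, 0.991, 0.135, 0.001]
contact_force: [0.6, -0.5, 0.1]
width: 0.0853
finger_force: 0.0
```

>>> jog_arm([
  {"gripper": 0,"travel": [-0.5,0,-0.6],"spin": 0},
  {"gripper": 0,"travel": [0,0,-0.5],"spin": 0},
  {"gripper": 0,"travel": [0,0,0],"spin": 0},
  {"gripper": 1,"travel": [0,0,0],"spin": 0},
  {"gripper": 1,"travel": [0,0,0],"spin": 0},
  {"gripper": 1,"travel": [0,0,0],"spin": 0},
  {"gripper": 1,"travel": [0,0,0],"spin": 0},
  {"gripper": 1,"travel": [0,0,0],"spin": 0},
  {"gripper": 1,"travel": [0,0,0],"spin": 0},
])

```text
t: 23.38
tool_pos: [0.6663, -0.1779, 0.0391]
eef_rot: [0.0, 0.991, 0.135, 0.001]
contact_force: [1.0, -0.6, 3.3]
width: 0.0456
finger_force: 61.6
```

>>> jog_arm([
  {"gripper": 1,"travel": [0,0,1],"spin": 0},
  {"gripper": 1,"travel": [0,0,2],"spin": 0},
  {"gripper": 1,"travel": [0,0,3],"spin": 0},
  {"gripper": 1,"travel": [-2,-0.6,0],"spin": 0},
  {"gripper": 1,"travel": [-4,-1.3,0],"spin": 0},
  {"gripper": 1,"travel": [-5,-1.6,0],"spin": 0},
  {"gripper": 1,"travel": [-5,-1.6,0],"spin": 0},
  {"gripper": 1,"travel": [-5,-1.6,0],"spin": 0},
  {"gripper": 1,"travel": [-3,-1,0],"spin": 0},
  {"gripper": 1,"travel": [-1.3,-0.4,-1],"spin": 0},
])

```text
t: 24.62
tool_pos: [0.4117, -0.2603, 0.0896]
eef_rot: [0.001, 0.991, 0.134, 0.0]
contact_force: [0.0, 0.5, 0.7]
width: 0.0451
finger_force: 61.4
```

>>> jog_arm([
  {"gripper": 1,"travel": [0,0,-2],"spin": 0},
  {"gripper": 1,"travel": [0,0,-1],"spin": 0},
  {"gripper": 1,"travel": [0,0,0],"spin": 0},
  {"gripper": 1,"travel": [0,0,0],"spin": 0},
])

```text
t: 25.12
tool_pos: [0.4138, -0.2585, 0.059]
eef_rot: [0.0, 0.991, 0.136, 0.001]
contact_force: [0.5, 0.4, -0.6]
width: 0.0456
finger_force: 61.4
```

```bash
python3 - <<'E'
from h import *
print(sense()['tool_pos'])
p,d,T=cloud('scene')
cv2.imwrite('pics/s2.png',cv2.resize(p[180:340,20:220],None,fx=3,fy=3))
E
```

```text
[ 0.41380146 -0.25848626  0.05898194]
```

View pics/s2.png

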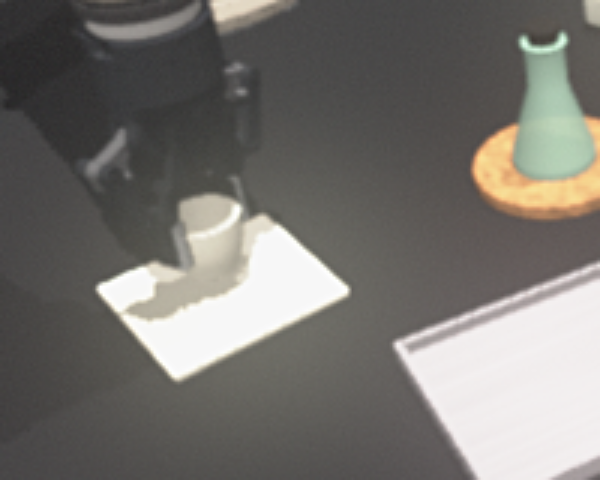

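The crop shows the crucible held over the tile at about (212,235), roughly upright. Lower it to TCP z of about 42 mm.

>>> jog_arm([
  {"gripper": 1,"travel": [0,0,-0.8],"spin": 0},
  {"gripper": 1,"travel": [0,0,-0.5],"spin": 0},
  {"gripper": 1,"travel": [0,0,-0.2],"spin": 0},
  {"gripper": 1,"travel": [0,0,0],"spin": 0},
  {"gripper": 1,"travel": [0,0,0],"spin": 0},
])

```text
t: 25.8
tool_pos: [0.4128, -0.2589, 0.0436]
eef_rot: [0.0, 0.991, 0.136, 0.0]
contact_force: [0.6, 0.5, -0.7]
width: 0.0453
finger_force: 61.4
```

>>> jog_arm([
  {"gripper": 1,"travel": [0,0,-0.1],"spin": 0},
  {"gripper": 1,"travel": [0,0,-0.1],"spin": 0},
  {"gripper": 1,"travel": [0,0,0],"spin": 0},
])

```text
t: 26.18
tool_pos: [0.4129, -0.2589, 0.042]
eef_rot: [0.0, 0.991, 0.136, 0.0]
contact_force: [-0.7, 0.6, 3.8]
width: 0.0455
finger_force: 61.8
```

>>> jog_arm([
  {"gripper": 0,"travel": [0,0,0],"spin": 0},
  {"gripper": 0,"travel": [0,0,0],"spin": 0},
  {"gripper": 0,"travel": [0,0,0],"spin": 0},
  {"gripper": 0,"travel": [0,0,0],"spin": 0},
  {"gripper": 0,"travel": [0,0,2],"spin": 0},
  {"gripper": 0,"travel": [0,0,5],"spin": 0},
  {"gripper": 0,"travel": [0,0,5],"spin": 0},
  {"gripper": 0,"travel": [1,2,5],"spin": 0},
  {"gripper": 0,"travel": [2.5,4.3,3.5],"spin": 0},
  {"gripper": 0,"travel": [2.7,4.7,0],"spin": 0},
])

```text
t: 27.42
tool_pos: [0.4772, -0.1488, 0.2499]
eef_rot: [0.002, 0.991, 0.134, 0.003]
contact_force: [1.0, -0.7, 0.3]
width: 0.0854
finger_force: 0.0
```

>>> jog_arm([
  {"gripper": 0,"travel": [2.7,4.7,0],"spin": 0},
  {"gripper": 0,"travel": [2.7,4.7,0],"spin": 0},
  {"gripper": 0,"travel": [2.7,4.7,0],"spin": 0},
  {"gripper": 0,"travel": [2.7,4.7,0],"spin": 0},
  {"gripper": 0,"travel": [2.7,4.7,0],"spin": 0},
  {"gripper": 0,"travel": [2.5,4.5,0],"spin": 0},
  {"gripper": 0,"travel": [2.5,4,0],"spin": 0},
  {"gripper": 0,"travel": [1,1.9,0],"spin": 0},
  {"gripper": 0,"travel": [0,0,0],"spin": 0},
  {"gripper": 0,"travel": [0,0,0],"spin": 0},
])

```text
t: 28.68
tool_pos: [0.6697, 0.1888, 0.2464]
eef_rot: [0.001, 0.991, 0.135, -0.0]
contact_force: [0.8, -0.6, -0.3]
width: 0.0858
finger_force: 0.0
```

```bash
python3 - <<'E'
from h import *
s=sense();print(s['tool_pos'])
p,d=camera('wrist');cv2.imwrite('pics/w4.png',p)
for n in('top','scene'):
    p,d,T=cloud(n)
    print('cruc',fit(T,(.413,-.259),.05,.042,.06))
E
```

```text
[0.66970928 0.18881064 0.24635724]
cruc (81, np.float64(48.5), 'circ', array([ 411.9, -259. ]), 50.1, 'rect', array([ 412.5, -259.1]), array([43.5, 49.7]), 0.4, 'lo/hi', array([ 391., -281.], dtype=float32), array([ 434., -235.], dtype=float32))
cruc (210, np.float64(47.1), 'circ', array([ 415.3, -259.1]), 50.3, 'rect', array([ 415.9, -259. ]), array([46.9, 48.5]), 79.9, 'lo/hi', array([ 393., -282.], dtype=float32), array([ 439., -237.], dtype=float32))
```

View pics/w4.png

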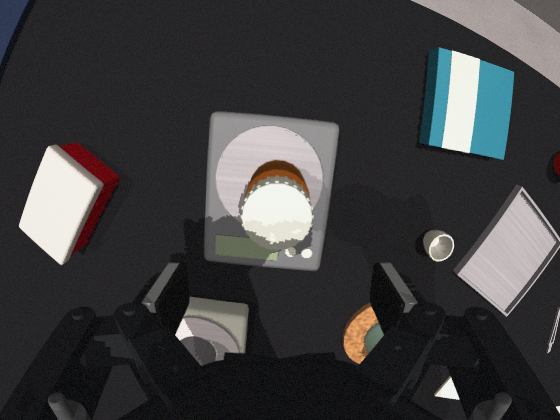

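The bottle cap is at (277,213), centred between the fingers, and the crucible stands upright on the tile. Descend and grip the cap.

>>> jog_arm([
  {"gripper": 0,"travel": [0,0.1,-3],"spin": 0},
  {"gripper": 0,"travel": [0,0,-4],"spin": 0},
  {"gripper": 0,"travel": [0,0,-3],"spin": 0},
  {"gripper": 0,"travel": [0,0,-0.9],"spin": 0},
  {"gripper": 0,"travel": [0,0,0],"spin": 0},
  {"gripper": 1,"travel": [0,0,0],"spin": 0},
  {"gripper": 1,"travel": [0,0,0],"spin": 0},
  {"gripper": 1,"travel": [0,0,0],"spin": 0},
  {"gripper": 1,"travel": [0,0,0],"spin": 0},
  {"gripper": 1,"travel": [0,0,0],"spin": 0},
])

```text
t: 30.08
tool_pos: [0.6709, 0.1915, 0.1397]
eef_rot: [-0.0, 0.991, 0.135, 0.002]
contact_force: [0.4, -0.3, 6.1]
width: 0.0492
finger_force: 62.8
```

>>> jog_arm([
  {"gripper": 1,"travel": [0,0,0],"spin": 0},
  {"gripper": 1,"travel": [0,0,0],"spin": 0},
])

```text
t: 30.32
tool_pos: [0.6709, 0.1916, 0.1397]
eef_rot: [-0.0, 0.991, 0.135, 0.002]
contact_force: [0.2, -0.6, 6.1]
width: 0.0494
finger_force: 62.8
```

>>> jog_arm([
  {"gripper": 1,"travel": [0,0,1],"spin": 0},
  {"gripper": 1,"travel": [0,0,2],"spin": 0},
  {"gripper": 1,"travel": [0,-1.5,2],"spin": 0},
  {"gripper": 1,"travel": [-0.1,-3,0],"spin": 0},
  {"gripper": 1,"travel": [-0.1,-4.5,0],"spin": 0},
  {"gripper": 1,"travel": [-0.1,-5,0],"spin": 0},
  {"gripper": 1,"travel": [-0.2,-5,0],"spin": 0},
  {"gripper": 1,"travel": [-0.2,-5,0],"spin": 0},
  {"gripper": 1,"travel": [-0.2,-5,0],"spin": 0},
  {"gripper": 1,"travel": [-0.1,-4,0],"spin": 0},
])

```text
t: 31.58
tool_pos: [0.6592, -0.1436, 0.1889]
eef_rot: [0.001, 0.991, 0.134, 0.0]
contact_force: [-0.1, 0.6, -1.9]
width: 0.0491
finger_force: 62.5
```

>>> jog_arm([
  {"gripper": 1,"travel": [-0.1,-3,0],"spin": 0},
  {"gripper": 1,"travel": [0,-1.3,-1],"spin": 0},
  {"gripper": 1,"travel": [0,0,-2.5],"spin": 0},
  {"gripper": 1,"travel": [0,0,-2.5],"spin": 0},
  {"gripper": 1,"travel": [0,0,-1.5],"spin": 0},
  {"gripper": 1,"travel": [0,0,0],"spin": 0},
  {"gripper": 1,"travel": [0,0,0],"spin": 0},
])

```text
t: 32.45
tool_pos: [0.6595, -0.1815, 0.1137]
eef_rot: [0.0, 0.991, 0.136, 0.001]
contact_force: [0.2, 0.1, -1.0]
width: 0.0493
finger_force: 62.5
```

>>> jog_arm([
  {"gripper": 1,"travel": [0,0,-1],"spin": 0},
  {"gripper": 1,"travel": [0,0,-0.5],"spin": 0},
  {"gripper": 1,"travel": [0,0,-0.2],"spin": 0},
  {"gripper": 1,"travel": [0,0,-0.1],"spin": 0},
  {"gripper": 1,"travel": [0,0,0],"spin": 0},
])

```text
t: 33.08
tool_pos: [0.6587, -0.1818, 0.0958]
eef_rot: [0.0, 0.991, 0.135, 0.0]
contact_force: [-2.8, -0.5, 6.0]
width: 0.049
finger_force: 63.1
```

>>> jog_arm([
  {"gripper": 0,"travel": [0,0,0],"spin": 0},
  {"gripper": 0,"travel": [0,0,0],"spin": 0},
  {"gripper": 0,"travel": [0,0,0],"spin": 0},
  {"gripper": 0,"travel": [0,0,0],"spin": 0},
  {"gripper": 0,"travel": [0,0,2],"spin": 0},
  {"gripper": 0,"travel": [0,0,4],"spin": 0},
  {"gripper": 0,"travel": [0,0,3],"spin": 0},
  {"gripper": 0,"travel": [-3,-0.9,0],"spin": 0},
  {"gripper": 0,"travel": [-5,-1.6,0],"spin": 0},
  {"gripper": 0,"travel": [-5,-1.6,0],"spin": 0},
])

```text
t: 34.33
tool_pos: [0.5281, -0.2231, 0.1861]
eef_rot: [0.001, 0.991, 0.136, 0.001]
contact_force: [0.0, -0.8, 1.2]
width: 0.0854
finger_force: 0.0
```

>>> jog_arm([
  {"gripper": 0,"travel": [-5,-1.6,0],"spin": 0},
  {"gripper": 0,"travel": [-4,-1.2,0],"spin": 0},
  {"gripper": 0,"travel": [-2.6,-0.8,-2],"spin": 0},
  {"gripper": 0,"travel": [0,0,-4],"spin": 0},
  {"gripper": 0,"travel": [0,0,-3],"spin": 0},
  {"gripper": 0,"travel": [0,0,0],"spin": 0},
  {"gripper": 0,"travel": [0,0,0],"spin": 0},
])

```text
t: 35.2
tool_pos: [0.4142, -0.2591, 0.0963]
eef_rot: [0.001, 0.991, 0.136, 0.001]
contact_force: [-0.3, 1.2, 0.1]
width: 0.0852
finger_force: 0.0
```

```bash
python3 - <<'E'
from h import *
print(sense()['tool_pos'])
for n in('top','scene'):
    p,d,T=cloud(n)
    print('bottle',fit(T,(.66,-.182),.05,.095,.12))
    print('tray',fit(T,(.66,-.182),.12,.01,.02))
    print('pan',fit(T,(.6745,.2005),.07,.0455,.053))
E
```

```text
[ 0.41422438 -0.25907134  0.09633536]
bottle (296, np.float64(106.1), 'circ', array([ 657., -182.]), 52.6, 'rect', array([ 656.4, -182.2]), array([51.5, 49.6]), 44.8, 'lo/hi', array([ 633., -204.], dtype=float32), array([ 680., -158.], dtype=float32))
tray (369, np.float64(13.8), 'circ', array([ 659.4, -181.7]), 217.6, 'rect', array([ 661.2, -175.3]), array([171.5, 157.6]), 70.5, 'lo/hi', array([ 565., -275.], dtype=float32), array([752., -89.], dtype=float32))
pan (984, np.float64(48.4), 'circ', array([669. , 195.6]), 122.4, 'rect', array([673. , 201.4]), array([107.7, 106.8]), 87.8, 'lo/hi', array([623., 151.], dtype=float32), array([721., 250.], dtype=float32))
bottle (560, np.float64(106.2), 'circ', array([ 659.7, -183.1]), 53.1, 'rect', array([ 660.3, -183.4]), array([52. , 50.9]), 88.6, 'lo/hi', array([ 637., -208.], dtype=float32), array([ 685., -161.], dtype=float32))
tray (933, np.float64(13.9), 'circ', array([ 660. , -182.9]), 220.3, 'rect', array([ 661. , -182.4]), array([157.4, 160.2]), 70.0, 'lo/hi', array([ 568., -277.], dtype=float32), array([756., -90.], dtype=float32))
pan (883, np.float64(48.2), 'circ', array([675.1, 200.3]), 113.4, 'rect', array([675.5, 200. ]), array([108.5, 109.8]), 21.7, 'lo/hi', array([627., 149.], dtype=float32), array([727., 250.], dtype=float32))
```

>>> jog_arm([
  {"gripper": 0,"travel": [0,0,-3],"spin": 0},
  {"gripper": 0,"travel": [0,0,-1.7],"spin": 0},
  {"gripper": 0,"travel": [0,0,-0.6],"spin": 0},
  {"gripper": 0,"travel": [0,0,0],"spin": 0},
  {"gripper": 1,"travel": [0,0,0],"spin": 0},
  {"gripper": 1,"travel": [0,0,0],"spin": 0},
  {"gripper": 1,"travel": [0,0,0],"spin": 0},
  {"gripper": 1,"travel": [0,0,0],"spin": 0},
  {"gripper": 1,"travel": [0,0,0],"spin": 0},
  {"gripper": 1,"travel": [0,0,0],"spin": 0},
])

```text
t: 36.55
tool_pos: [0.4134, -0.2592, 0.0425]
eef_rot: [0.001, 0.991, 0.135, 0.0]
contact_force: [-0.8, 0.2, 5.6]
width: 0.0455
finger_force: 61.2
```

>>> jog_arm([
  {"gripper": 1,"travel": [0,0,1],"spin": 0},
  {"gripper": 1,"travel": [0,0,3],"spin": 0},
  {"gripper": 1,"travel": [0,0,4],"spin": 0},
  {"gripper": 1,"travel": [0.8,1.5,4],"spin": 0},
  {"gripper": 1,"travel": [1.8,3,3],"spin": 0},
  {"gripper": 1,"travel": [2.5,4.5,0],"spin": 0},
  {"gripper": 1,"travel": [2.5,4.5,0],"spin": 0},
  {"gripper": 1,"travel": [2.5,4.5,0],"spin": 0},
  {"gripper": 1,"travel": [2.5,4.5,0],"spin": 0},
  {"gripper": 1,"travel": [2.5,4.5,0],"spin": 0},
])

```text
t: 37.8
tool_pos: [0.5642, 0.0124, 0.1917]
eef_rot: [0.0, 0.991, 0.135, -0.0]
contact_force: [-0.2, -1.1, -0.6]
width: 0.0454
finger_force: 61.5
```

>>> jog_arm([
  {"gripper": 1,"travel": [2.5,4.5,0],"spin": 0},
  {"gripper": 1,"travel": [2.5,4.5,0],"spin": 0},
  {"gripper": 1,"travel": [2.5,4.5,0],"spin": 0},
  {"gripper": 1,"travel": [2,3.5,0],"spin": 0},
  {"gripper": 1,"travel": [1.5,2.5,-1],"spin": 0},
  {"gripper": 1,"travel": [0,0,-3],"spin": 0},
  {"gripper": 1,"travel": [0,0,-3],"spin": 0},
  {"gripper": 1,"travel": [0,0,-2],"spin": 0},
  {"gripper": 1,"travel": [0,0,0],"spin": 0},
  {"gripper": 1,"travel": [0,0,0],"spin": 0},
])

```text
t: 39.05
tool_pos: [0.6744, 0.2065, 0.103]
eef_rot: [-0.001, 0.991, 0.135, 0.001]
contact_force: [0.3, -0.3, -1.0]
width: 0.0452
finger_force: 61.5
```

Correct y by −0.6 cm and lower 1.95 cm to contact.

>>> jog_arm([
  {"gripper": 1,"travel": [0,-0.6,0],"spin": 0},
  {"gripper": 1,"travel": [0,0,-1],"spin": 0},
  {"gripper": 1,"travel": [0,0,-0.5],"spin": 0},
  {"gripper": 1,"travel": [0,0,-0.25],"spin": 0},
  {"gripper": 1,"travel": [0,0,-0.1],"spin": 0},
  {"gripper": 1,"travel": [0,0,0],"spin": 0},
  {"gripper": 1,"travel": [0,0,0],"spin": 0},
])

```text
t: 39.92
tool_pos: [0.6734, 0.2001, 0.0837]
eef_rot: [0.0, 0.991, 0.136, -0.0]
contact_force: [-3.4, -1.9, 5.6]
width: 0.0455
finger_force: 62.0
```

>>> jog_arm([
  {"gripper": 0,"travel": [0,0,0],"spin": 0},
  {"gripper": 0,"travel": [0,0,0],"spin": 0},
  {"gripper": 0,"travel": [0,0,0],"spin": 0},
  {"gripper": 0,"travel": [0,0,0],"spin": 0},
  {"gripper": 0,"travel": [0,0,2],"spin": 0},
  {"gripper": 0,"travel": [0,0,5],"spin": 0},
  {"gripper": 0,"travel": [0,0,5],"spin": 0},
  {"gripper": 0,"travel": [-2,-4,5],"spin": 0},
  {"gripper": 0,"travel": [-2,-5,0],"spin": 0},
  {"gripper": 0,"travel": [-2,-5,0],"spin": 0},
])

```text
t: 41.18
tool_pos: [0.6151, 0.0624, 0.2524]
eef_rot: [0.0, 0.991, 0.136, 0.002]
contact_force: [1.0, -0.6, -0.7]
width: 0.0854
finger_force: 0.0
```

>>> jog_arm([
  {"gripper": 0,"travel": [-2,-5,0],"spin": 0},
  {"gripper": 0,"travel": [-2,-5,0],"spin": 0},
  {"gripper": 0,"travel": [-2,-5,0],"spin": 0},
  {"gripper": 0,"travel": [-2,-5,0],"spin": 0},
  {"gripper": 0,"travel": [-2,-5,0],"spin": 0},
  {"gripper": 0,"travel": [-1,-4,0],"spin": 0},
  {"gripper": 0,"travel": [-1,-4,0],"spin": 0},
  {"gripper": 0,"travel": [-1,-4,0],"spin": 0},
  {"gripper": 0,"travel": [0,0,0],"spin": 0},
  {"gripper": 0,"travel": [0,0,0],"spin": 0},
])

```text
t: 42.42
tool_pos: [0.4857, -0.3059, 0.2508]
eef_rot: [-0.0, 0.991, 0.136, 0.001]
contact_force: [-0.6, 0.5, 0.6]
width: 0.0855
finger_force: 0.0
```

```bash
python3 - <<'E'
from h import *
print(sense()['tool_pos'])
for n in('top','scene'):
    p,d,T=cloud(n,'end_'+n)
    for k,c,r,a,b in [('cruc',(.674,.200),.05,.082,.1),('pan',(.6745,.2),.07,.0455,.053),('beaker',(.432,.235),.05,.11,.14),('flask',(.495,-.019),.05,.12,.14),('bottle',(.66,-.182),.05,.095,.12),('tip',(.58,.441),.1,.06,.075)]:
        print(k,fit(T,c,r,a,b)[:5])
E
```

```text
[ 0.4857261  -0.30593093  0.25075947]
cruc (73, np.float64(88.9), 'circ', array([673.1, 200.6]), 48.3)
pan (850, np.float64(48.7), 'circ', array([672.8, 200.9]), 109.7)
beaker (101, np.float64(121.0), 'circ', array([429.9, 235.3]), 56.2)
flask (88, np.float64(127.7), 'circ', array([491.6, -19.6]), 28.7)
bottle (294, np.float64(106.3), 'circ', array([ 657.5, -182. ]), 53.3)
tip (1412, np.float64(65.8), 'circ', array([580.7, 441.2]), 148.1)
cruc (145, np.float64(87.2), 'circ', array([676.8, 199. ]), 51.1)
pan (678, np.float64(48.2), 'circ', array([674.9, 198.7]), 113.2)
beaker (195, np.float64(117.7), 'circ', array([434.7, 236.6]), 62.2)
flask (93, np.float64(127.7), 'circ', array([494.7, -18.1]), 30.0)
bottle (553, np.float64(106.0), 'circ', array([ 660.3, -182.9]), 53.3)
tip (617, np.float64(65.9), 'circ', array([584. , 438.4]), 147.6)
```

View pics/end_scene.png

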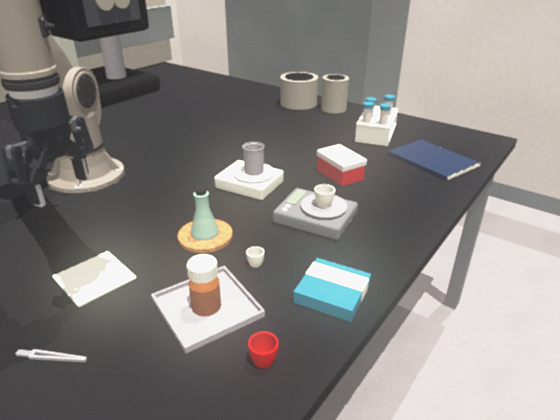

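The final view shows all four vessels upright and centred: beaker (254,160), crucible (324,197), flask (205,217) and bottle (204,285). The tip box is unmoved and the robot is clear.

```bash
python3 -c "
from cell import sign_off
print(sign_off())"
```

```text
the job is handed in; nothing more can be done
None
```

The job is handed in: the beaker is on the stirrer, the crucible on the balance, the flask on the trivet and the bottle in the tray, all upright and within about 2 mm of centre by the cameras, with the tip box unmoved, at about 42 s of the 134 s allowed.

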